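# Aim the drying lamp and hold its recessed reset

## Robot

A 7-joint arm with a two-finger parallel gripper is mounted at the origin on the work surface. World frame = base frame: x ahead of the robot, y to its left, z up, the work surface at z = 0. Lengths are in m, angles in rad, forces in N, time in s.
With the tool pointing down it reaches from about 0.4 to 0.85 m from the base axis. Payload 4.5 kg.
Tool frame: the origin (TCP) lies at the very end of the fingers, on their centre line; the grasp point (between the pads) lies 19 mm behind it (r.grip_point_offset is the distance from the TCP to the grasp point, in m); z points along the fingers, y is the line along which they close (so a half turn about z gives the same grasp; the last joint's range is limited). The gripper opens to 88 mm and grips with 3 to 60 N. Pads are 18 mm wide; open, the fingers measure 123 mm over their backs; the gripper's body (75 mm by 187 mm) begins 45 mm behind the grasp point.
Start: joints at [1.345, 0.689, -0.195, 1.565, 0.157, 0.902, -0.215], TCP at [0.161, -0.604, 0.239] pointing down, gripper open.
Joint ranges: [-3.01, 3.01], [-0.46, 2.08], [-1.47, 1.51], [0.13, 2.56], [-1, 4.14], [0.04, 2.09], [-2.66, 2.66]. Speed limits (rad/s): [2.57, 2.57, 3.14, 3.14, 3.14, 3.14, 3.14].

## Interface

Orientations are given as a unit quaternion [x, y, z, w].
In Python, from plant import r gives the robot as it stands.
- The arm moves only by the tool carry_out, never from a script. Its argument "rows" is a list of rows, each a list of 3 entries, a list of its own where there are three numbers: the shift along the tool's x, y, z in cm, then the turn, a rotation vector about the tool's x, y, z in degrees, then the closure, from 0 (fully open) to 1 (shut). A call has 1 to 12 rows; each row is the pose to reach, as a shift and turn from the pose commanded when the call began, along the tool's axes at that moment; what a row does not reach only later rows make up. A row lasts 1/10 s, in which the tool goes at most 50 mm and 8.59 degrees, less where a joint would pass 70% of its speed; a pose out of reach is approached as far as the arm can. A call with a gripper value outside its range is refused whole. The fingers move at their own pace and stop on an object; "newtons" is the grip in N (left out, the last holds). Time passes only in rows, so rows that repeat a pose let the fingers close. It gives the time, the measured TCP pose, the force, the opening and the grip force at its end, in the units of the state.
- r.get_state(): the state, without advancing time (a new reading comes with each control period).
- r.snapshot(name): name is "scene" or "top"; returns a dict with "image" (480x640x3 uint8, red, green, blue), "fx", "fy", "cx", "cy" (pixels), "dist_coeffs" ([k1, k2, p1, p2, k3] as OpenCV has them; the pictures are not rectified), "pose" (4x4, takes a point from camera to world coordinates). Camera axes: x right, y up, looking along -z (the intrinsics and any distortion apply to the point x, -y, -z); pixel columns grow to the right and rows downward; lengths in m; the calibration is good to about 2 mm. A picture is of the moment at which its call begins. There is no depth.
- r.finish_job(): hands the job in; it is judged then, once.
The state is a dict: "clock": time; "q": joint angles; "qd": joint speeds; "joint_torque": joint torques, N m; "tool_pos": TCP position; "eef_rot": TCP orientation; "contact_force": force on the tool from outside, world axes, zero at the start; "moment": the same for the moment, N m; "opening": opening from 0.0 (shut) to 1.0 (fully open); "finger_force": force on a finger pad.
Only numpy, scipy, OpenCV 4.12 (cv2) and the standard library are available. Lean on these libraries where they do the work, as an engineer would, in place of code of your own. Each camera call takes 0.05 s, during which the arm holds its last target. There are 200 camera calls.

## Task

The drying lamp has tripped: swivel and tilt the lamp head (it has an orange knob to move it by) so that it hangs level, shining straight down, with its middle over the middle of the green painted piece. Then take the blue-handled reset pin out of its wooden block, reach it down the hole in the top of the head and press the red button fully down, and finish while still holding the pin in the gripper and the button down with it. Leave the two painted pieces, the pin's block, the mug and the paints where they are.

Things in the scene. Friction and masses are not known exactly. Their poses are not given: they have to be found in the camera images.
- lamp: Drying lamp's fixed stand: dark round foot 124 mm across, upright post 26 mm thick. Origin at the centre of the foot's underside, on the table; its z axis, up, is the swivel axis. At swivel 0 the yellow arm points along this body's -x axis, mid-height 170 mm above the table; it ends in a U fork 144 mm wide, 22 mm high, whose prongs carry the head between them.
- lamp_swivel (a joint): Swivel of the yellow arm about the post's vertical axis, rad, range -1.0 to 1.0, positive counter-clockwise seen from above. Stays where it is left (friction about 0.7 N m). The tilt axis lies 180 mm from the post axis.
- lamp_tilt (a joint): Tilt of the head about the fork's horizontal axis, at right angles to the arm, 170 mm above the table, rad, range -0.35 to 1.2. 0 = level, shining straight down, hole facing up; positive = knob edge raised, top face turned towards the post. Stays where it is left (friction about 0.45 N m).
- knob (a point): Centre of the orange knob on the head's edge away from the post: a wheel 26 mm in diameter on edge, 16 mm thick between flat faces that look along this frame's y axis (parallel to the tilt axis): pinch it there. 93 mm from the tilt axis, in line with the arm when level (273 mm from the post axis), 38 mm out from the head's edge. Axes: x towards the post when level, z out of the top face.
- reset_hole (a point): Centre of the mouth of the reset hole, ringed white, in the middle of the top face of the black head (110 x 110 x 36 mm), 18 mm above the tilt axis when level. Hole 14 mm in diameter, 24 mm deep, along this frame's z axis, which points out of the top face. The lamp's middle is straight below it when level.
- reset_button (a joint): Red spring button (11 mm across) inside the hole, its top 12 mm below the mouth when free. Value = how far it is pressed, m: 0 free, 0.005 fully down (a hard stop; about 2 N to start, 5 N fully down). Springs back when let go.
- pin: Loose reset pin, 40 g or so, standing upright in its block at the start. Steel shank 6 mm in diameter and 60 mm long, then a blue round handle 16 mm in diameter and 50 mm long above it; 110 mm overall. Origin at the lower tip, z up along the pin.
- holder: Fixed wooden block 70 x 70 x 66 mm, origin at the centre of its underside. The pin's shank stands in a 10 mm hole in the middle of its top, the blue handle's shoulder resting on the top face.
- green_piece: Loose green painted wooden piece, a square plate 80 x 80 x 9 mm, lying flat on the table on one side or the other below the lamp arm. Origin at the centre of its underside. The lamp must hang over this one.
- red_piece: The same shape in red, lying on the other side. Bystander.
- paint_bottle: Bystander: green bottle, 44 mm across, 130 mm high, origin at centre of underside.
- paint_pot: Bystander: small yellow pot, 48 mm across, 45 mm high, origin at centre of underside.
- mug: Bystander: blue mug, 76 mm across, 90 mm high, origin at centre of underside.
There are look-alikes about, which are no part of the job. Of the things like the pin, leave any that is yellow; of the rest the smaller one is meant.

How it is judged:
On the way, in this order (a step that is already met when the one before it is completed fails the run):
1. the lamp head hangs level over the green piece (horizontal distance between reset_hole and green_piece below 0.022 m and angle between reset_hole's own z axis and vertical below 0.1 rad), for 0.3 s.
2. the pin, in the gripper, holds the reset button down (value of joint reset_button above 0.0038 m and contact force between pin and lamp above 1.5 N and contact force between the fingers and pin above 2 N), for 0.3 s.
At the end, for the whole second after the job is handed in: Still holding: the fingers grip the pin (over 2 N), the pin presses on the lamp (over 1.5 N) with the red button at least 3.8 of its 5 mm down, the head is level within 0.10 rad and the middle of its top face is within 22 mm, horizontally, of the green piece's centre (all of step 1 and all of step 2); the arm keeps its last pose, push and grip.
It fails at once if a painted piece is moved more than 15 mm (distance of any of green_piece, red_piece from where it was at the start of the episode above 0.015 m).
It fails at once if a bystander is moved more than 25 mm or tipped (distance of any of paint_bottle, paint_pot, mug, holder from where it was at the start of the episode above 0.025 m or angle between any of paint_bottle, paint_pot, mug, holder's own z axis and vertical above 0.5 rad).
It also fails if it takes over 58 s, if anything falls off the work surface, if the arm or the gripper's body presses on something with over 40 N, if the wrist force passes 120 N, or if a joint passes its speed limit or range.

## Working session

There is one attempt and no reset: what is moved stays moved. The work goes in short steps, Python scripts to look and compute and a tool call to move; the robot and the scene stay as the last step left them, time stands still between calls to the robot, and variables do not carry over. Pictures are saved under pics/ and viewed, at most 10 in all, crops included, and the job is handed in when it is done.

Besides the shell and the picture viewer there is one more tool, called by a JSON object that holds its "name" and its "arguments". carry_out: Moves the arm, as the interface text tells. Its arguments: {"type":"object","properties":{"rows":{"type":"array"},"newtons":{"type":"number"}},"required":["rows"]}

```bash
mkdir -p pics; ls; python3 - <<'E'
from plant import r
import cv2,pickle
d={}
for n in("scene","top"):
    s=r.snapshot(n);d[n]=s;cv2.imwrite(f"pics/{n}0.png",s["image"][:,:,::-1])
    print(n,s["fx"],s["cx"],s["cy"],s["dist_coeffs"],s["pose"])
pickle.dump(d,open("s0.pkl","wb"))
print(r.get_state())
E
```

```text
pics
scene 532.8517096501013 316.6323984951522 231.51600448676874 [0.02829098 0.         0.         0.         0.        ] [[ 0.09924795 -0.53243215  0.8406342   1.29120588]
 [ 0.99481346  0.03418319 -0.09580025 -0.13787588]
 [ 0.02227157  0.84578219  0.53306328  0.57707507]
 [ 0.          0.          0.          1.        ]]
top 496.67985059465013 317.0922919891863 241.245312582463 [0.01472128 0.         0.         0.         0.        ] [[ 2.34916969e-02  9.97780724e-01 -6.23038315e-02  5.37826183e-01]
 [-9.99723142e-01  2.35291839e-02 -1.32043311e-04 -9.18467392e-02]
 [ 1.33420804e-03  6.22896841e-02  9.98057220e-01  1.10929174e+00]
 [ 0.00000000e+00  0.00000000e+00  0.00000000e+00  1.00000000e+00]]
{'clock': 0.1, 'q': array([ 1.34479623,  0.68989516, -0.19448464,  1.56622992,  0.1573106 ,
        0.90249875, -0.21509914]), 'qd': array([-0.00141883, -0.00151132,  0.0018056 , -0.00205255,  0.00103541,
        0.00051781, -0.00066284]), 'joint_torque': array([-3.44698696e-03, -5.28506041e+01, -1.27145983e+00, -1.53839743e+01,
       -5.25128294e-02,  2.02697491e-03,  4.59104865e-05]), 'tool_pos': array([ 0.16034657, -0.6034991 ,  0.23799512]), 'eef_rot': array([ 9.91570940e-01,  1.29562329e-01, -1.80517784e-04, -8.00908735e-04]), 'contact_force': array([-0.13299751, -0.14940654,  0.24189491]), 'moment': array([-0.0167992 ,  0.0202787 ,  0.00069432]), 'finger_force': 0.0, 'opening': 0.9977401305535579}
```

View pics/scene0.png

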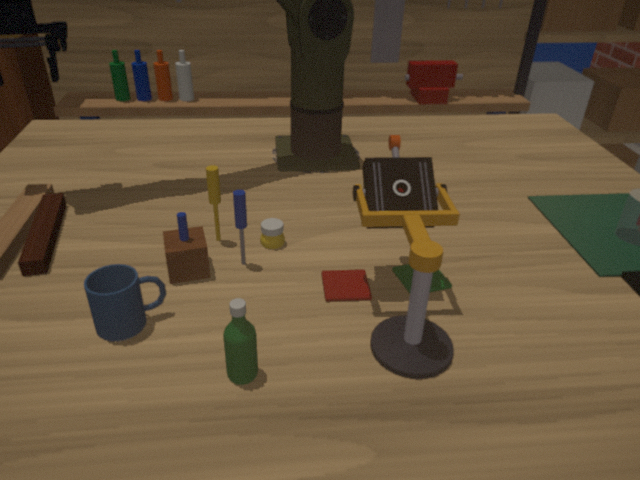

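View pics/top0.png

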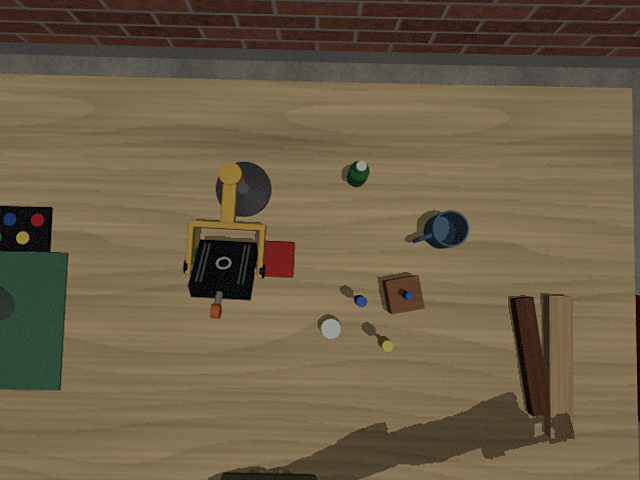

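The scene view shows the lamp with the post foot at (412,345), head at (400,187), knob at (395,143), red plate at (346,285), and green plate partly hidden behind the post at (421,277). There are three pin-like things: a yellow one at (213,186), a free-standing long blue one at (240,212), and a short blue one in the wooden block at (183,228). Yellow is ruled out, and the smaller blue one, in the block, fits the description. I'll confirm this in an enlarged crop.

```bash
cat > h.py <<'E'
import numpy as np,cv2
def ray(s,uv):
    K=np.array([[s["fx"],0,s["cx"]],[0,s["fy"],s["cy"]],[0,0,1]])
    p=cv2.undistortPoints(np.array(uv,float).reshape(-1,1,2),K,np.array(s["dist_coeffs"])).reshape(-1,2)
    T=np.array(s["pose"]);d=np.c_[p[:,0],-p[:,1],-np.ones(len(p))]@T[:3,:3].T
    return T[:3,3],d/np.linalg.norm(d,axis=1)[:,None]
def plane(s,uv,z):
    o,d=ray(s,uv);return o+d*((z-o[2])/d[:,2])[:,None]
def tri(s1,u1,s2,u2):
    o1,d1=ray(s1,u1);o2,d2=ray(s2,u2);d1=d1[0];d2=d2[0]
    t=np.linalg.lstsq(np.c_[d1,-d2],o2-o1,rcond=None)[0]
    a=o1+t[0]*d1;b=o2+t[1]*d2;return (a+b)/2,np.linalg.norm(a-b)
def blobs(s,box,lo,hi,minA=15):
    x0,y0,x1,y1=box;h=cv2.cvtColor(s["image"][y0:y1,x0:x1],cv2.COLOR_RGB2HSV)
    m=cv2.inRange(h,np.array(lo),np.array(hi))
    n,l,st,c=cv2.connectedComponentsWithStats(m)
    return [(st[i,4],(c[i]+[x0,y0]).round(1),st[i,:4]+[x0,y0,0,0],np.argwhere(l==i)[:,::-1]+[x0,y0]) for i in range(1,n) if st[i,4]>=minA]
E
python3 - <<'E'
from h import *;import pickle
d=pickle.load(open("s0.pkl","rb"))
c=d["scene"]["image"][130:360,150:460,::-1]
cv2.imwrite("pics/crop1.png",cv2.resize(c,None,fx=2.5,fy=2.5,interpolation=cv2.INTER_CUBIC))
S,T=d["scene"],d["top"]
def sh(n,s,*a):
    for b in blobs(s,*a): print(n,b[0],b[1],b[2])
sh("knobS",S,(370,120,420,160),(3,120,80),(18,255,255))
sh("knobT",T,(190,290,240,330),(3,120,80),(18,255,255))
sh("redS",S,(310,255,385,310),(0,130,60),(8,255,255))
sh("redT",T,(262,230,310,290),(0,130,60),(8,255,255))
sh("greenS",S,(380,250,465,310),(45,80,30),(80,255,255))
sh("blueS",S,(160,190,200,250),(105,100,40),(130,255,255))
sh("blue2S",S,(225,180,255,240),(105,100,40),(130,255,255))
sh("blueT",T,(330,270,430,320),(100,120,40),(130,255,255))
sh("capT",T,(210,150,250,190),(18,120,80),(32,255,255))
sh("capS",S,(405,235,450,275),(15,120,80),(32,255,255))
for b in blobs(S,(380,250,465,310),(45,80,30),(80,255,255)):
    hull=cv2.convexHull(b[3].astype(np.int32))[:,0]
    print(hull.tolist())
E
```

```text
knobS 170 [394.  140.8] [388 134  14  17]
knobT 139 [214.7 310.9] [210 304  11  15]
redS 1326 [345.7 285.1] [322 270  50  31]
redT 894 [278.7 258.5] [264 241  31  36]
greenS 35 [407.4 283.6] [403 278   8  12]
greenS 101 [438.6 284.8] [430 278  17  13]
blueS 114 [181.5 224.3] [177 213  10  27]
blue2S 58 [238.6 192.7] [234 190  11   7]
blueT 62 [407.5 294.9] [402 291  11   9]
blueT 94 [360.6 300.6] [355 295  12  12]
capT 505 [229.8 175.3] [218 162  24  28]
capS 1126 [424.3 253.2] [406 235  38  38]
[[410, 287], [408, 289], [407, 288], [403, 283], [405, 279], [407, 278], [409, 279], [410, 280]]
[[446, 287], [443, 288], [439, 289], [434, 290], [430, 290], [433, 278], [443, 279], [446, 283]]
```

View pics/crop1.png

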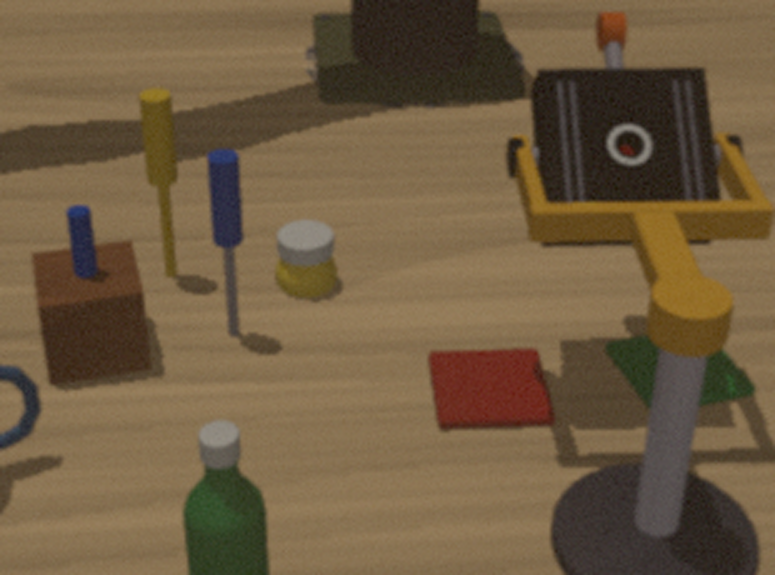

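The crop confirms it: the short blue pin's shoulder rests on the block at crop (82,275). The long blue one stands free on the table and the yellow one is excluded. Green plate corners are at crop (607,349) left and (753,392) right. Now the geometry.

```bash
python3 - <<'E'
from h import *;import pickle
d=pickle.load(open("s0.pkl","rb"));S,T=d["scene"],d["top"]
f=lambda x,y:(150+x/2.5,130+y/2.5)
np.set_printoptions(precision=4,suppress=True)
print("red S/T",plane(S,[(345.7,285.1)],.009),plane(T,[(278.7,258.5)],.009))
m=[]
for lo in (50,35):
  for b in blobs(S,(385,255,465,310),(40,lo,15),(85,255,255),20):
    m.append(b[3])
  p=np.vstack(m);w=plane(S,p,.009)[:,:2]
  R=cv2.minAreaRect(w.astype(np.float32));print("green rect",lo,R,len(p))
print("green corners",plane(S,[f(607,349),f(753,390)],.009))
print("green ctr",plane(S,[f(680,370)],.009))
print("knob",tri(S,(394,141.5),T,(214.7,310.9)))
print("hole",tri(S,f(630,145),T,(223.5,263)))
print("pin top",tri(S,f(80,211),T,(407.5,294.9)), plane(T,[(407.5,294.9)],.116))
print("cap top T",[plane(T,[(230,174)],z)[0] for z in(.18,.19,.2)])
# foot ellipse dark in T
for n,s,box in(("T",T,(210,155,280,222)),("S",S,(365,315,460,377))):
    hsv=cv2.cvtColor(s["image"],cv2.COLOR_RGB2HSV)
    bs=blobs(s,box,(0,0,0),(180,90,90),200)
    for b in bs:
        h=cv2.convexHull(b[3].astype(np.int32)); w=plane(s,h[:,0],.01)[:,:2].astype(np.float32)
        print("foot",n,b[0],cv2.minEnclosingCircle(w))
for z in (.066,):
    b=blobs(T,(375,268,430,320),(0,80,30),(18,255,200),200)
    for q in b:
        print("block",cv2.minAreaRect(plane(T,q[3],.066)[:,:2].astype(np.float32)))
E
```

```text
red S/T [[ 0.5713 -0.0029  0.009 ]] [[ 0.5662 -0.0076  0.009 ]]
green rect 50 ((0.5574237704277039, 0.13446730375289917), (0.08135613799095154, 0.07866989076137543), 11.322953224182129) 516
green rect 35 ((0.5574237704277039, 0.13446730375289917), (0.08135613799095154, 0.07866989076137543), 11.322953224182129) 1035
green corners [[0.5324 0.0887 0.009 ]
 [0.5866 0.1796 0.009 ]]
green ctr [[0.5606 0.1349 0.009 ]]
knob (array([0.4656, 0.0846, 0.2283]), np.float64(0.0018583308563111937))
hole (array([0.551 , 0.0816, 0.1844]), np.float64(0.0006564707589648399))
pin top (array([ 0.4973, -0.2752,  0.1168]), np.float64(0.002475453296363187)) [[ 0.4971 -0.274   0.116 ]]
cap top T [array([0.7192, 0.0757, 0.18  ]), array([0.7172, 0.0739, 0.19  ]), array([0.7153, 0.0721, 0.2   ])]
foot T 1441 ((0.7198503613471985, 0.07559137046337128), 0.06220762059092522)
foot S 3896 ((0.7180023193359375, 0.07571166753768921), 0.07029864192008972)
block ((0.496408611536026, -0.26956939697265625), (0.10170773416757584, 0.10608537495136261), 2.9612035751342773)
```

{"name": "carry_out", "arguments": {"rows": [[[0,0,-8],[0,0,0],0],[[0,0,-8],[0,0,0],0],[[34.4,-16.7,-8],[0,0,-30],0],[[34.4,-16.7,-8],[0,0,-30],0],[[34.4,-16.7,-8],[0,0,-60],0],[[34.4,-16.7,-8],[0,0,-60],0],[[34.4,-16.7,-8],[0,0,-80],0],[[34.4,-16.7,-8],[0,0,-80],0],[[34.4,-16.7,-8],[0,0,-80],0],[[34.4,-16.7,-8],[0,0,-80],0],[[34.4,-16.7,-8],[0,0,-80],0],[[34.4,-16.7,-8],[0,0,-80],0]]}}

```text
clock: 1.3
tool_pos: [0.4509, -0.3528, 0.3182]
eef_rot: [0.674, 0.739, 0.0, -0.001]
contact_force: [-1.0, -0.3, -0.1]
opening: 0.997
finger_force: 0.0
```

```bash
cat > go.py <<'E'
import sys,numpy as np
from scipy.spatial.transform import Rotation as R
from plant import r
s=r.get_state();print("t",s["clock"],"p",s["tool_pos"].round(4),"q",s["q"].round(2),"F",s["contact_force"].round(2),"M",s["moment"].round(2),"op",round(s["opening"],3),"ff",s["finger_force"])
R0=R.from_quat(s["eef_rot"]);print("x",R0.apply([1,0,0]).round(3),"z",R0.apply([0,0,1]).round(3))
# args: x,y,z,yaw(deg of tool x)  (tool down)
for a in sys.argv[1:]:
    x,y,z,w=map(float,a.split(","))
    w=np.radians(w);T=np.array([[np.cos(w),np.sin(w),0],[np.sin(w),-np.cos(w),0],[0,0,-1]])
    print(a,"shift cm",(R0.inv().apply(np.array([x,y,z])-s["tool_pos"])*100).round(2),"rot",np.degrees((R0.inv()*R.from_matrix(T)).as_rotvec()).round(1))
E
python3 go.py .4656,.0846,.3,178 .4656,.0846,.209,178
```

```text
t 1.3 p [ 0.4509 -0.3528  0.3182] q [ 0.94  0.58 -0.6   1.61  0.36  1.07  0.33] F [-0.98 -0.29 -0.13] M [-0.08 -0.04 -0.01] op 0.997 ff 0.0
x [-0.093  0.996  0.001] z [-0.001  0.001 -1.   ]
.4656,.0846,.3,178 shift cm [43.42  5.51  1.87] rot [  0.   -0.1 -82.7]
.4656,.0846,.209,178 shift cm [43.41  5.51 10.97] rot [  0.   -0.1 -82.7]
```

{"name": "carry_out", "arguments": {"rows": [[[43.4,5.5,0],[0,0,-82.7],0],[[43.4,5.5,0],[0,0,-82.7],0],[[43.4,5.5,0],[0,0,-82.7],0],[[43.4,5.5,0],[0,0,-82.7],0],[[43.4,5.5,0],[0,0,-82.7],0],[[43.4,5.5,0],[0,0,-82.7],0],[[43.4,5.5,0],[0,0,-82.7],0],[[43.4,5.5,0],[0,0,-82.7],0],[[43.4,5.5,0],[0,0,-82.7],0],[[43.4,5.5,0],[0,0,-82.7],0],[[43.4,5.5,0],[0,0,-82.7],0],[[43.4,5.5,0],[0,0,-82.7],0]]}}

```text
clock: 2.5
tool_pos: [0.4678, 0.0819, 0.3182]
eef_rot: [0.023, 1.0, -0.0, -0.001]
contact_force: [-0.7, 0.5, 0.7]
opening: 0.995
finger_force: 0.0
```

```bash
python3 go.py .4656,.0846,.209,178
```

```text
t 2.5 p [0.4678 0.0819 0.3182] q [ 0.38  0.54 -1.03  1.87  0.54  1.04  0.66] F [-0.68  0.51  0.73] M [ 0.   -0.15  0.04] op 0.995 ff 0.0
x [-0.999  0.046  0.001] z [-0.001 -0.001 -1.   ]
.4656,.0846,.209,178 shift cm [ 0.22  0.27 10.92] rot [-0.1 -0.1 -0.6]
```

{"name": "carry_out", "arguments": {"rows": [[[0,0,4],[0,0,0],0],[[0,0,8],[0,0,0],0],[[0,0,10.9],[0,0,0],0],[[0,0,10.9],[0,0,0],0],[[0,0,10.9],[0,0,0],0]]}}

```text
clock: 3.0
tool_pos: [0.4682, 0.0822, 0.2101]
eef_rot: [0.022, 1.0, -0.0, -0.0]
contact_force: [-0.1, 0.1, -0.0]
opening: 1.0
finger_force: 0.0
```

```bash
python3 go.py .4656,.0846,.209,178; python3 - <<'E'
from plant import r;import cv2
cv2.imwrite("pics/t2.png",cv2.resize(r.snapshot("top")["image"][180:360,120:360,::-1],None,fx=3,fy=3))
E
```

```text
t 3.0 p [0.4682 0.0822 0.2101] q [ 0.28  0.67 -0.89  2.02  0.74  0.81  0.47] F [-0.05  0.11 -0.03] M [ 0.03 -0.19  0.  ] op 1.0 ff 0.0
x [-0.999  0.044  0.   ] z [-0. -0. -1.]
.4656,.0846,.209,178 shift cm [0.27 0.23 0.11] rot [-0.  -0.  -0.5]
```

View pics/t2.png

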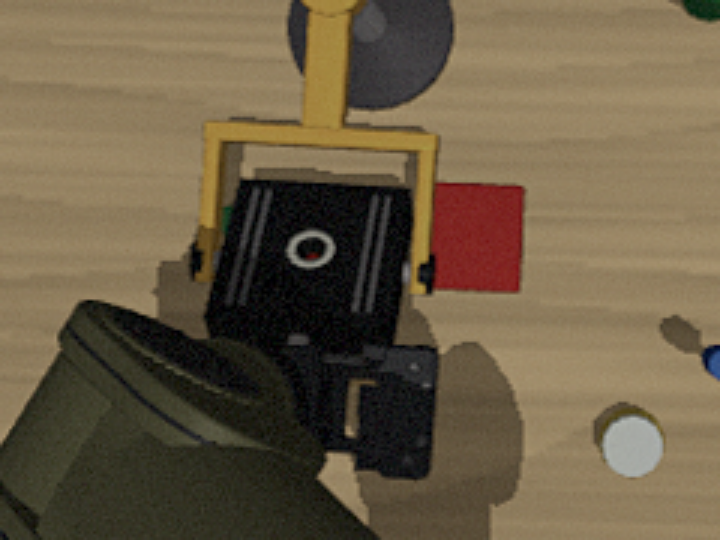

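The picture shows the gripper straddling the knob (hole at (312,248) in the crop) with no contact. Next: correct 3 mm and pinch.

{"name": "carry_out", "arguments": {"rows": [[[0.3,0.2,0.1],[0,0,0],0],[[0.3,0.2,0.1],[0,0,0],0.5],[[0.3,0.2,0.1],[0,0,0],0.8],[[0.3,0.2,0.1],[0,0,0],1],[[0.3,0.2,0.1],[0,0,0],1],[[0.3,0.2,0.1],[0,0,0],1],[[0.3,0.2,0.1],[0,0,0],1],[[0.3,0.2,0.1],[0,0,0],1],[[0.3,0.2,0.1],[0,0,0],1]], "newtons": 25}}

```text
clock: 3.95
tool_pos: [0.465, 0.0849, 0.2087]
eef_rot: [0.021, 1.0, -0.0, -0.0]
contact_force: [-0.9, -0.6, 0.6]
opening: 0.303
finger_force: 0.0
```

```bash
python3 - <<'E'
import numpy as np
# path: level first along the arc at 178 deg then swivel to 160
P=np.array([.7198,.0756])
for t,a in [(.45,178),(.2,178),(0,178),(0,169),(0,160)]:
    d=np.radians(a);R=.18+.093*np.cos(t);print(t,a,(P+R*np.array([np.cos(d),np.sin(d)])).round(4),round(.17+.093*np.sin(t)-.019,4))
E
python3 go.py .4567,.0843,.1914,178 .4492,.0843,.1695,178 .4469,.0851,.151,178  .4518,.1277,.151,169 .4633,.169,.151,160
```

```text
0.45 178 [0.4562 0.0848] 0.1915
0.2 178 [0.4488 0.0851] 0.1695
0 178 [0.447  0.0851] 0.151
0 169 [0.4518 0.1277] 0.151
0 160 [0.4633 0.169 ] 0.151
t 3.95 p [0.465  0.0849 0.2087] q [ 0.27  0.67 -0.89  2.02  0.74  0.8   0.46] F [-0.9  -0.57  0.64] M [ 0.03 -0.19 -0.01] op 0.303 ff 0.0
x [-0.999  0.042  0.   ] z [-0. -0. -1.]
.4567,.0843,.1914,178 shift cm [ 0.83 -0.1   1.73] rot [-0.  -0.  -0.4]
.4492,.0843,.1695,178 shift cm [ 1.58 -0.13  3.92] rot [-0.  -0.  -0.4]
.4469,.0851,.151,178 shift cm [ 1.81 -0.06  5.77] rot [-0.  -0.  -0.4]
.4518,.1277,.151,169 shift cm [1.5  4.22 5.77] rot [-0.  -0.   8.6]
.4633,.169,.151,160 shift cm [0.53 8.39 5.77] rot [-0.  -0.  17.6]
```

{"name": "carry_out", "arguments": {"rows": [[[0,0,0],[0,0,0],1],[[0,0,0],[0,0,0],1],[[0,0,0],[0,0,0],1],[[0,0,0],[0,0,0],1],[[0,0,0],[0,0,0],1]]}}

```text
clock: 4.45
tool_pos: [0.465, 0.0846, 0.2087]
eef_rot: [0.021, 1.0, -0.0, -0.0]
contact_force: [0.3, -0.8, 0.5]
opening: 0.177
finger_force: 25.0
```

{"name": "carry_out", "arguments": {"rows": [[[0.5,0,0.9],[0,0,0],1],[[0.8,0,1.7],[0,0,0],1],[[1.2,0,2.8],[0,0,0],1],[[1.6,0,3.9],[0,0,0],1],[[1.7,0,4.8],[0,0,0],1],[[1.8,0,5.8],[0,0,0],1],[[1.8,0,5.8],[0,0,0],1],[[1.8,0,5.8],[0,0,0],1]]}}

```text
clock: 5.25
tool_pos: [0.449, 0.0861, 0.1508]
eef_rot: [0.021, 1.0, 0.001, 0.001]
contact_force: [5.2, -1.5, -4.2]
opening: 0.176
finger_force: 25.0
```

```bash
python3 go.py .4485,.1067,.151,173.5 .4518,.1277,.151,169 .4566,.1487,.151,164.5 .4633,.169,.151,160
```

```text
t 5.25 p [0.449  0.0861 0.1508] q [ 0.19  0.74 -0.78  2.13  0.9   0.65  0.29] F [ 5.16 -1.47 -4.17] M [-0.14 -1.25  0.04] op 0.176 ff 25.001465510576963
x [-0.999  0.043 -0.003] z [ 0.003  0.001 -1.   ]
.4485,.1067,.151,173.5 shift cm [ 0.14  2.06 -0.02] rot [0.1 0.2 4.1]
.4518,.1277,.151,169 shift cm [-0.1   4.17 -0.01] rot [0.1 0.2 8.6]
.4566,.1487,.151,164.5 shift cm [-0.49  6.29 -0.01] rot [ 0.1  0.2 13.1]
.4633,.169,.151,160 shift cm [-1.07  8.35 -0.  ] rot [ 0.1  0.2 17.6]
```

{"name": "carry_out", "arguments": {"rows": [[[-0.1,1.0,0],[0,0,2],1],[[-0.1,2.1,0],[0,0,4.5],1],[[-0.2,3.2,0],[0,0,6.5],1],[[-0.3,4.2,0],[0,0,9],1],[[-0.5,5.3,0],[0,0,11],1],[[-0.7,6.3,0],[0,0,13.3],1],[[-1.0,7.4,0],[0,0,15.5],1],[[-1.3,8.4,0],[0,0,17.6],1],[[-1.3,8.4,0],[0,0,17.6],1],[[-1.3,8.4,0],[0,0,17.6],1]]}}

```text
clock: 6.25
tool_pos: [0.4659, 0.17, 0.151]
eef_rot: [0.174, 0.985, 0.001, 0.002]
contact_force: [5.1, -0.2, -1.9]
opening: 0.175
finger_force: 25.0
```

```bash
python3 go.py .4633,.169,.151,160;python3 - <<'E'
from plant import r;import cv2,pickle
d={}
for n in("scene","top"): d[n]=r.snapshot(n)
pickle.dump(d,open("s1.pkl","wb"))
a=d["scene"]["image"][120:320,300:480,::-1];b=d["top"]["image"][160:360,110:300,::-1]
cv2.imwrite("pics/s1.png",cv2.resize(cv2.hconcat([a,b]),None,fx=2.16,fy=2.16))
E
```

```text
t 6.25 p [0.4659 0.17   0.151 ] q [-0.01  0.75 -0.71  2.02  0.8   0.67 -0.03] F [ 5.08 -0.16 -1.88] M [ 0.05 -1.3  -0.11] op 0.175 ff 25.038087721914053
x [-0.939  0.344 -0.003] z [ 0.004  0.002 -1.   ]
.4633,.169,.151,160 shift cm [ 0.21 -0.19  0.  ] rot [ 0.2  0.2 -0.1]
```

View pics/s1.png

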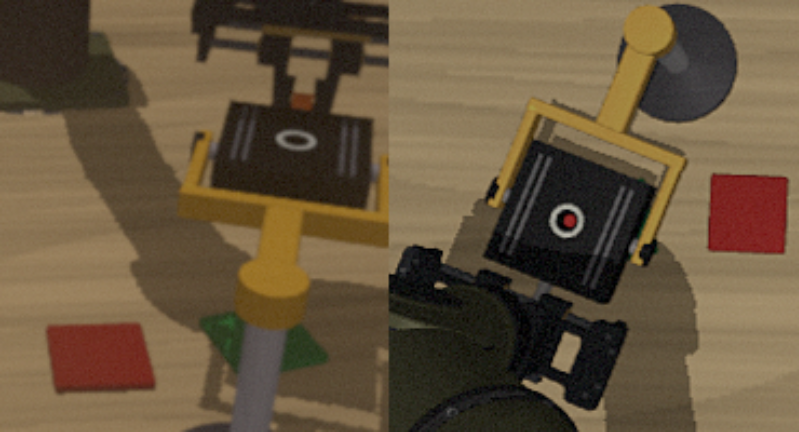

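The head is now swivelled and looks nearly level. The hole ring is at scene (437.5,185) and top (193,262), and the green plate still shows under the arm. Next I'll measure hole against green.

```bash
cat > lamp.py <<'E'
from h import *
def ring(s,uv,rad=14):
    u,v=map(int,uv);x0,y0=u-rad,v-rad
    g=cv2.cvtColor(s["image"][y0:v+rad,x0:u+rad],cv2.COLOR_RGB2GRAY)
    m=(g>115).astype(np.uint8)
    n,l,st,c=cv2.connectedComponentsWithStats(m);i=1+np.argmax(st[1:,4])
    p=np.argwhere(l==i)[:,::-1]+[x0,y0];(c,a,_)=cv2.fitEllipse(cv2.convexHull(p.astype(np.int32)))
    return c,a
def green(s):
    p=np.vstack([b[3] for b in blobs(s,(385,255,470,310),(40,50,15),(85,255,255),20)])
    return cv2.minAreaRect(plane(s,p,.009)[:,:2].astype(np.float32))
E
python3 - <<'E'
from lamp import *;import pickle
d=pickle.load(open("s1.pkl","rb"));S,T=d["scene"],d["top"]
a=ring(S,(437.5,185));b=ring(T,(193,262));print(a,b)
print("hole",tri(S,a[0],T,b[0]),"level planes",plane(S,[a[0]],.188),plane(T,[b[0]],.188));print("green",green(S))
E
```

```text
((439.6577453613281, 185.0847625732422), (6.309112548828125, 11.145540237426758)) ((192.0084228515625, 261.69049072265625), (14.901498794555664, 14.997764587402344))
hole (array([0.55240123, 0.14068867, 0.18836717]), np.float64(0.0037600547179295635)) level planes [[0.55128203 0.14305153 0.188     ]] [[0.55196396 0.13889538 0.188     ]]
green ((0.5570648312568665, 0.13475248217582703), (0.0818309336900711, 0.07955224812030792), 12.512743949890137)
```

{"name": "carry_out", "arguments": {"rows": [[[0,0,0],[0,0,0],0.6],[[0,0,0],[0,0,0],0.6],[[0,0,0],[0,0,0],0.6],[[0,0,0],[0,0,0],0.5],[[0,0,-2],[0,0,0],0.4],[[0,0,-5],[0,0,0],0.4],[[0,0,-9],[0,0,0],0.4],[[0,0,-13],[0,0,0],0.4],[[0,0,-17],[0,0,0],0.4],[[0,0,-17],[0,0,0],0.4]]}}

```text
clock: 7.35
tool_pos: [0.4653, 0.1715, 0.3254]
eef_rot: [0.174, 0.985, 0.003, 0.004]
contact_force: [0.5, 0.1, 0.2]
opening: 0.6
finger_force: 0.0
```

```bash
python3 - <<'E'
from lamp import *;import pickle
from plant import r
d={}
for n in("scene","top"): d[n]=r.snapshot(n)
pickle.dump(d,open("s2.pkl","wb"));S,T=d["scene"],d["top"]
for n,s,bx in(("S",S,(310,255,385,310)),("T",T,(230,215,310,300))):
  for b in blobs(s,bx,(0,130,60),(8,255,255),300): print("red",n,cv2.minAreaRect(plane(s,b[3],.009)[:,:2].astype(np.float32)))
for n,s,bx in(("S",S,(380,120,460,200)),("T",T,(150,270,230,330))):
  for b in blobs(s,bx,(3,120,60),(14,255,255)): print("knob",n,b[:3],plane(s,[b[1]],.17))
b=ring(T,(193,262));print(b,plane(T,[b[0]],.188));print(green(S))
a=S["image"][130:230,370:490,::-1];c=T["image"][230:330,140:260,::-1]
cv2.imwrite("pics/s2.png",cv2.resize(cv2.hconcat([a,c]),None,fx=3.3,fy=3.3))
E
python3 go.py .4973,-.274,.3,90
```

```text
red S ((0.569307804107666, -0.0029051192104816437), (0.07842375338077545, 0.08416331559419632), 88.46387481689453)
red T ((0.566195547580719, -0.0012433342635631561), (0.0784524455666542, 0.07878793030977249), 88.74066162109375)
knob S (np.int32(72), array([439.2, 167. ]), array([433, 163,  12,   9])) [[0.44769123 0.17605511 0.17      ]]
knob T (np.int32(92), array([175.6, 306.7]), array([170, 301,  13,  12])) [[0.46720825 0.17074849 0.17      ]]
((192.03892517089844, 261.7205505371094), (14.80512809753418, 15.000840187072754)) [[0.55190969 0.13883686 0.188     ]]
((0.5570844411849976, 0.13437721133232117), (0.08295373618602753, 0.079861581325531), 11.995182991027832)
t 7.45 p [0.4636 0.169  0.3211] q [ 0.14  0.53 -0.92  1.82  0.49  1.04  0.25] F [ 0.1   0.24 -0.73] M [-0.   -0.13 -0.06] op 0.6 ff 0.0
x [-0.94   0.342 -0.001] z [ 0.001 -0.    -1.   ]
.4973,-.274,.3,90 shift cm [-18.34 -40.47   2.12] rot [ 0.1  0.1 70. ]
```

View pics/s2.png

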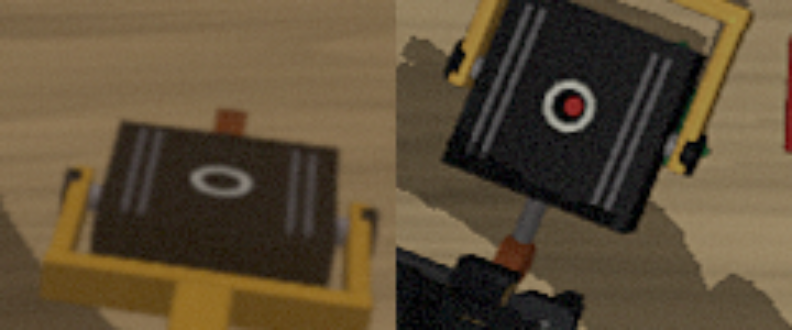

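```bash
python3 go.py .4973,-.2745,.3,125; python3 - <<'E'
from h import *;import pickle
d=pickle.load(open("s2.pkl","rb"));S,T=d["scene"],d["top"]
for n,s,bx in(("S",S,(160,190,200,250)),("T",T,(395,282,420,305))):
  for b in blobs(s,bx,(100,90,30),(130,255,255)): print(n,b[:3])
print("blue2 base",plane(S,[(242.5,264)],0)," yellow",plane(S,[(218,240)],0), "b2 top",tri(S,(240,192),T,(360.6,300.6)),"y top",tri(S,(212,167),T,(387,345)))
E
```

```text
t 7.45 p [0.4636 0.169  0.3211] q [ 0.14  0.53 -0.92  1.82  0.49  1.04  0.25] F [ 0.1   0.24 -0.73] M [-0.   -0.13 -0.06] op 0.6 ff 0.0
x [-0.94   0.342 -0.001] z [ 0.001 -0.    -1.   ]
.4973,-.2745,.3,125 shift cm [-18.35 -40.52   2.12] rot [ 0.   0.1 35. ]
S (np.int32(144), array([181.7, 225.3]), array([177, 213,  10,  28]))
T (np.int32(73), array([407.4, 295. ]), array([402, 291,  12,   9]))
blue2 base [[ 0.48405335 -0.18166504  0.        ]]  yellow [[ 0.39984805 -0.23084238  0.        ]] b2 top (array([ 0.48552537, -0.17798864,  0.15043407]), np.float64(0.0001864069094046047)) y top (array([ 0.40378973, -0.22882074,  0.15929156]), np.float64(0.0007294276843267275))
```

{"name": "carry_out", "arguments": {"rows": [[[0,-44,1.8],[0,0,35],0.4],[[0,-44,1.8],[0,0,35],0.4],[[0,-44,1.8],[0,0,35],0.4],[[0,-44,1.8],[0,0,35],0.4],[[0,-44,1.8],[0,0,35],0.4],[[0,-44,1.8],[0,0,35],0.4],[[0,-44,1.8],[0,0,35],0.4],[[0,-44,1.8],[0,0,35],0.4],[[0,-44,1.8],[0,0,35],0.4],[[0,-44,1.8],[0,0,35],0.4],[[0,-44,1.8],[0,0,35],0.4]]}}

```text
clock: 8.55
tool_pos: [0.3118, -0.2443, 0.3015]
eef_rot: [0.463, 0.886, 0.0, -0.002]
contact_force: [0.2, 0.6, -0.2]
opening: 0.601
finger_force: 0.0
```

```bash
python3 go.py .4973,-.2745,.2,125  .4973,-.2745,.075,125
```

```text
t 8.55 p [ 0.3118 -0.2443  0.3015] q [ 1.11  0.37 -0.78  2.09  0.36  0.81  0.72] F [ 0.18  0.6  -0.19] M [ 0.04 -0.19 -0.01] op 0.601 ff 0.0
x [-0.571  0.821  0.003] z [-0.002  0.002 -1.   ]
.4973,-.2745,.2,125 shift cm [-13.11  13.5   10.1 ] rot [-0.  -0.2 -0.2]
.4973,-.2745,.075,125 shift cm [-13.15  13.51  22.6 ] rot [-0.  -0.2 -0.2]
```

{"name": "carry_out", "arguments": {"rows": [[[-13.1,13.5,0],[0,0,0],0.4],[[-13.1,13.5,0],[0,0,0],0.4],[[-13.1,13.5,0],[0,0,0],0.4],[[-13.1,13.5,0],[0,0,0],0.4],[[-13.1,13.5,0],[0,0,0],0.4],[[-13.1,13.5,6],[0,0,0],0.4],[[-13.1,13.5,10],[0,0,0],0.4],[[-13.1,13.5,14],[0,0,0],0.4],[[-13.1,13.5,14],[0,0,0],0.4],[[-13.1,13.5,14],[0,0,0],0.4]]}}

```text
clock: 9.55
tool_pos: [0.4987, -0.2727, 0.1632]
eef_rot: [0.461, 0.887, 0.0, -0.001]
contact_force: [-0.1, 1.0, 0.2]
opening: 0.602
finger_force: 0.0
```

```bash
python3 go.py .497,-.275,.075,125
```

```text
t 9.55 p [ 0.4987 -0.2727  0.1632] q [ 0.76  0.77 -0.6   1.8   0.61  0.76  0.46] F [-0.13  1.04  0.23] M [-0.   -0.13 -0.03] op 0.602 ff 0.0
x [-0.575  0.818  0.001] z [-0.001  0.001 -1.   ]
.497,-.275,.075,125 shift cm [-0.1  -0.27  8.82] rot [-0.  -0.1  0.1]
```

{"name": "carry_out", "arguments": {"rows": [[[0,0,3],[0,0,0],0.4],[[0,0,6],[0,0,0],0.4],[[0,-0.1,8.6],[0,0,0],0.4],[[0,-0.1,8.6],[0,0,0],0.4],[[0,-0.1,8.6],[0,0,0],1],[[0,-0.1,8.6],[0,0,0],1],[[0,-0.1,8.6],[0,0,0],1],[[0,-0.1,8.6],[0,0,0],1],[[0,-0.1,8.6],[0,0,0],1],[[0,-0.1,8.6],[0,0,0],1],[[0,-0.1,8.6],[0,0,0],1],[[0,-0.1,8.6],[0,0,0],1]], "newtons": 40}}

```text
clock: 10.75
tool_pos: [0.4975, -0.2755, 0.0772]
eef_rot: [0.462, 0.887, -0.001, 0.0]
contact_force: [-1.9, -1.8, 5.4]
opening: 0.172
finger_force: 39.9
```

```bash
python3 go.py .497,-.275,.30,125
```

```text
t 10.75 p [ 0.4975 -0.2755  0.0772] q [ 0.71  0.89 -0.49  1.85  0.73  0.59  0.36] F [-1.91 -1.84  5.44] M [-0.27  0.38 -0.05] op 0.172 ff 39.8922732565552
x [-0.573  0.82  -0.001] z [-0.001 -0.001 -1.   ]
.497,-.275,.30,125 shift cm [  0.06  -0.04 -22.28] rot [-0.1  0.  -0. ]
```

{"name": "carry_out", "arguments": {"rows": [[[0,0,-2],[0,0,0],1],[[0,0,-5],[0,0,0],1],[[0,0,-9],[0,0,0],1],[[0,0,-13],[0,0,0],1],[[0,0,-17],[0,0,0],1],[[0,0,-21],[0,0,0],1],[[0,0,-23],[0,0,0],1],[[0,0,-23],[0,0,0],1],[[0,0,-23],[0,0,0],1]]}}

```text
clock: 11.65
tool_pos: [0.4976, -0.2747, 0.3062]
eef_rot: [0.462, 0.887, -0.0, -0.0]
contact_force: [-0.0, 0.1, -1.3]
opening: 0.166
finger_force: 39.9
```

```bash
python3 go.py .45,-.07,.308,125 .5525,.1385,.308,125
```

```text
t 11.65 p [ 0.4976 -0.2747  0.3062] q [ 0.84  0.61 -0.71  1.64  0.44  1.07  0.61] F [-0.03  0.1  -1.26] M [-0.02 -0.09 -0.01] op 0.166 ff 39.85121475532651
x [-0.574  0.819  0.   ] z [-0.001  0.    -1.   ]
.45,-.07,.308,125 shift cm [19.5   7.84 -0.18] rot [-0. -0. -0.]
.5525,.1385,.308,125 shift cm [30.7  28.2  -0.19] rot [-0. -0. -0.]
```

{"name": "carry_out", "arguments": {"rows": [[[30.7,28.2,0],[0,0,0],1],[[30.7,28.2,0],[0,0,0],1],[[30.7,28.2,0],[0,0,0],1],[[30.7,28.2,0],[0,0,0],1],[[30.7,28.2,0],[0,0,0],1],[[30.7,28.2,0],[0,0,0],1],[[30.7,28.2,0],[0,0,0],1],[[30.7,28.2,0],[0,0,0],1],[[30.7,28.2,0],[0,0,0],1],[[30.7,28.2,0],[0,0,0],1],[[30.7,28.2,0],[0,0,0],1],[[30.7,28.2,0],[0,0,0],1]]}}

```text
clock: 12.85
tool_pos: [0.5527, 0.1357, 0.3056]
eef_rot: [0.463, 0.886, -0.002, -0.0]
contact_force: [0.0, -0.7, -0.5]
opening: 0.167
finger_force: 39.9
```

```bash
python3 go.py .5525,.1385,.308,125;python3 - <<'E'
from plant import r;import cv2,pickle
d={n:r.snapshot(n) for n in("scene","top")}
pickle.dump(d,open("s3.pkl","wb"))
cv2.imwrite("pics/s3.png",cv2.resize(d["scene"]["image"][110:230,360:520,::-1],None,fx=5,fy=5,interpolation=cv2.INTER_CUBIC))
E
python3 go.py
```

```text
t 12.85 p [0.5527 0.1357 0.3056] q [ 0.08  0.61 -0.69  1.63  0.43  1.06 -0.13] F [ 0.01 -0.71 -0.46] M [-0.01 -0.16 -0.06] op 0.167 ff 39.85111998394132
x [-0.571  0.821 -0.001] z [-0.002 -0.002 -1.   ]
.5525,.1385,.308,125 shift cm [ 0.24  0.14 -0.24] rot [-0.2  0.1 -0.2]
t 12.95 p [0.553  0.1361 0.3062] q [ 0.08  0.6  -0.69  1.63  0.43  1.06 -0.13] F [ 0.35 -0.7  -0.94] M [-0.05 -0.15  0.01] op 0.168 ff 39.851199109107256
x [-0.571  0.821 -0.001] z [-0.001 -0.002 -1.   ]
```

View pics/s3.png

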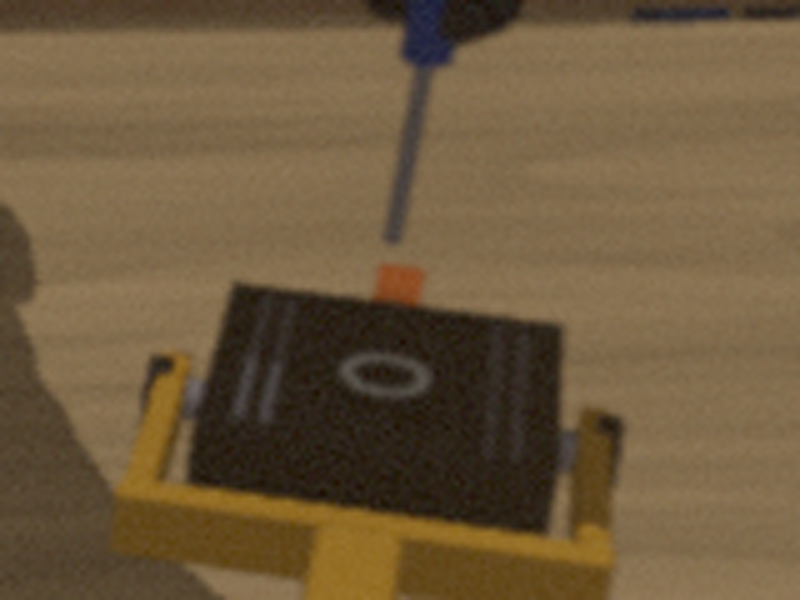

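The pin shank runs from crop (427,65) to its tip at (394,240), and the ring is at (386,376). Next: offset and lean.

```bash
python3 - <<'E'
from lamp import *;import pickle
d=pickle.load(open("s3.pkl","rb"));S=d["scene"]
f=lambda x,y:(360+x/5,110+y/5)
np.set_printoptions(precision=4,suppress=True)
zt=.3062-.071
print("tip",plane(S,[f(394,239)],zt),"shoulder",plane(S,[f(427,64)],zt+.06),"ring",plane(S,[f(386,376)],.188))
h=cv2.cvtColor(S["image"],cv2.COLOR_RGB2HSV)
g=cv2.cvtColor(S["image"],cv2.COLOR_RGB2GRAY).astype(int)
for v in range(124,162,2):
    row=S["image"][v,425:460].astype(int); m=np.where(row[:,0]-row[:,2]<18)[0]+425
    print(v,m.tolist())
E
```

```text
tip [[0.5501 0.1349 0.2352]] shoulder [[0.558  0.1336 0.2952]] ring [[0.5514 0.139  0.188 ]]
124 [444, 445]
126 [443, 444]
128 [443, 444]
130 [443, 444]
132 [443]
134 [442, 443]
136 [441, 442]
138 [441, 442]
140 [441, 442]
142 [440, 441]
144 [440, 441]
146 [440, 441]
148 [439, 440]
150 [439, 440]
152 [439]
154 [438, 439]
156 [438, 439]
158 []
160 []
```

```bash
python3 go.py .5545,.1396,.265,125
```

```text
t 12.95 p [0.553  0.1361 0.3062] q [ 0.08  0.6  -0.69  1.63  0.43  1.06 -0.13] F [ 0.35 -0.7  -0.94] M [-0.05 -0.15  0.01] op 0.168 ff 39.851199109107256
x [-0.571  0.821 -0.001] z [-0.001 -0.002 -1.   ]
.5545,.1396,.265,125 shift cm [0.2  0.33 4.12] rot [-0.1  0.  -0.2]
```

{"name": "carry_out", "arguments": {"rows": [[[0,0,2],[0,0,0],1],[[0,0,3.9],[0,0,0],1],[[0,0,3.9],[0,0,0],1],[[0,0,3.9],[0,0,0],1],[[0,0,3.9],[0,0,0],1]]}}

```text
clock: 13.45
tool_pos: [0.5535, 0.1383, 0.2687]
eef_rot: [0.462, 0.887, 0.001, 0.001]
contact_force: [-0.5, -0.0, -0.7]
opening: 0.173
finger_force: 39.9
```

```bash
python3 go.py .5545,.1396,.265,125;python3 - <<'E'
from plant import r;import cv2,pickle
d={n:r.snapshot(n) for n in("scene","top")}
pickle.dump(d,open("s4.pkl","wb"))
cv2.imwrite("pics/s4.png",cv2.resize(d["scene"]["image"][130:220,390:510,::-1],None,fx=6,fy=6,interpolation=cv2.INTER_CUBIC))
E
```

```text
t 13.45 p [0.5535 0.1383 0.2687] q [ 0.06  0.64 -0.67  1.68  0.47  0.98 -0.17] F [-0.51 -0.02 -0.7 ] M [-0.02 -0.12 -0.05] op 0.173 ff 39.851317098364234
x [-0.573  0.82  -0.   ] z [ 0.002  0.001 -1.   ]
.5545,.1396,.265,125 shift cm [0.05 0.15 0.37] rot [ 0.1  0.  -0.1]
```

View pics/s4.png

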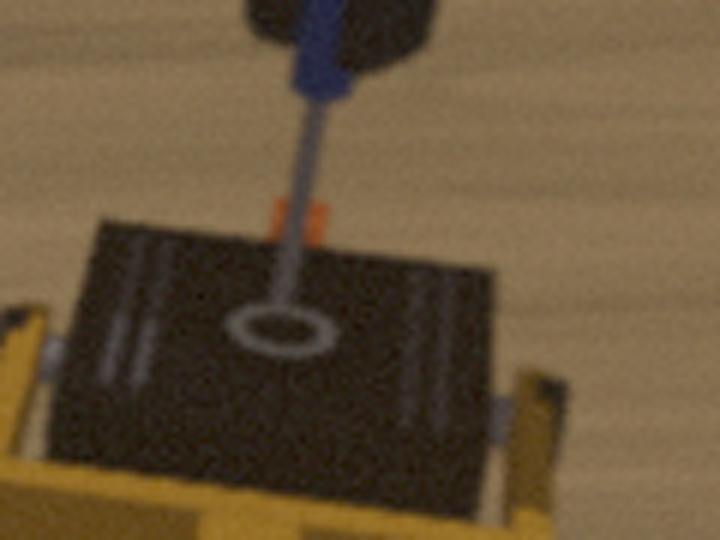

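The tip is at crop (284,304), about 10 mm above the ring centre at (283,330). Projected straight down it lands within about 1 mm of the centre, so I'll descend.

{"name": "carry_out", "arguments": {"rows": [[[0.1,0.1,0.8],[0,0,0],1],[[0.1,0.1,1.4],[0,0,0],1],[[0.1,0.1,1.8],[0,0,0],1],[[0.1,0.1,1.8],[0,0,0],1],[[0.1,0.1,1.8],[0,0,0],1]]}}

```text
clock: 14.05
tool_pos: [0.5531, 0.1398, 0.2495]
eef_rot: [0.462, 0.887, -0.0, -0.0]
contact_force: [-0.5, 1.4, -0.3]
opening: 0.167
finger_force: 39.9
```

```bash
python3 go.py .5545,.1396,.242,125
```

```text
t 14.05 p [0.5531 0.1398 0.2495] q [ 0.05  0.67 -0.66  1.71  0.49  0.94 -0.19] F [-0.46  1.42 -0.32] M [-0.05 -0.14 -0.01] op 0.167 ff 39.851309107616544
x [-0.573  0.819  0.   ] z [-0. -0. -1.]
.5545,.1396,.242,125 shift cm [-0.1   0.1   0.75] rot [-0. -0. -0.]
```

The tip is in the hole with no vertical force. Press.

{"name": "carry_out", "arguments": {"rows": [[[0,0,0.3],[0,0,0],1],[[0,0,0.6],[0,0,0],1],[[0,0,0.8],[0,0,0],1],[[0,0,0.8],[0,0,0],1],[[0,0,0.8],[0,0,0],1],[[0,0,0.8],[0,0,0],1]]}}

```text
clock: 14.65
tool_pos: [0.5535, 0.1401, 0.2421]
eef_rot: [0.462, 0.887, 0.0, 0.0]
contact_force: [-0.5, -0.3, 4.6]
opening: 0.168
finger_force: 39.9
```

```bash
python3 go.py .5545,.1396,.242,125
```

```text
t 14.65 p [0.5535 0.1401 0.2421] q [ 0.05  0.67 -0.65  1.72  0.5   0.92 -0.19] F [-0.5  -0.34  4.56] M [ 0.04 -0.17  0.01] op 0.168 ff 39.88197463564575
x [-0.573  0.819 -0.   ] z [ 0.001  0.    -1.   ]
.5545,.1396,.242,125 shift cm [-0.09  0.05  0.01] rot [ 0.1  0.  -0. ]
```

{"name": "carry_out", "arguments": {"rows": [[[0,0,0.1],[0,0,0],1],[[0,0,0.2],[0,0,0],1],[[0,0,0.2],[0,0,0],1],[[0,0,0.2],[0,0,0],1],[[0,0,0.2],[0,0,0],1],[[0,0,0.2],[0,0,0],1]]}}

```text
clock: 15.25
tool_pos: [0.5539, 0.1403, 0.2415]
eef_rot: [0.462, 0.887, 0.001, 0.001]
contact_force: [-1.9, -1.3, 14.3]
opening: 0.169
finger_force: 40.0
```

```bash
python3 go.py .5545,.1396,.242,125
```

```text
t 15.25 p [0.5539 0.1403 0.2415] q [ 0.05  0.68 -0.65  1.72  0.5   0.92 -0.2 ] F [-1.9  -1.25 14.28] M [-0.26  0.34  0.01] op 0.169 ff 39.95213630609214
x [-0.573  0.819 -0.001] z [ 0.003  0.001 -1.   ]
.5545,.1396,.242,125 shift cm [-0.09  0.01 -0.05] rot [ 0.1  0.1 -0. ]
```

```bash
python3 - <<'E'
from lamp import *
from plant import r
S=r.snapshot("scene");print("green",green(S))
for b in blobs(S,(410,140,470,200),(3,120,60),(14,255,255)): print("knob",b[:3])
cv2.imwrite("pics/s5.png",cv2.resize(S["image"][130:220,390:510,::-1],None,fx=6,fy=6,interpolation=cv2.INTER_CUBIC))
print(r.get_state()["contact_force"])
E
```

```text
green ((0.5571640729904175, 0.1345265954732895), (0.08259006589651108, 0.079543836414814), 12.09746265411377)
knob (np.int32(36), array([436.7, 166.2]), array([434, 162,   6,   9]))
knob (np.int32(19), array([443.1, 167.6]), array([442, 164,   3,   8]))
[-1.4240619  -1.32240367 14.10961674]
```

View pics/s5.png

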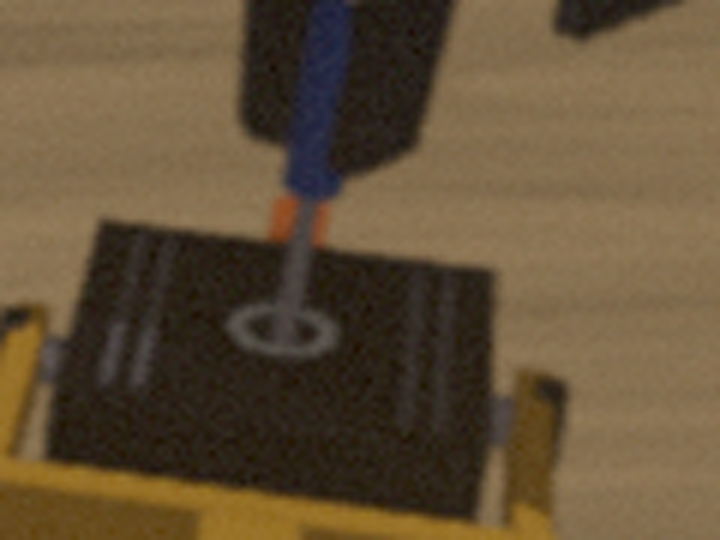

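The shank is in the ring at (285,330), the head has not moved, and the push is steady at 14 N. Handing in.

```bash
python3 -c "
from plant import r
print(r.finish_job())"
```

```text
the job is handed in; nothing more can be done
None
```

I handed the job in with the lamp head level about 6 mm from the green piece's centre and the gripped pin pressing the red button to its stop (14 N push, 40 N grip); the interface gave no verdict back.

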